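# Find the tin with the solid brass slug and hold it up over the inspection pad

### The job

The two identical upright tins on the wooden board each hold a brass slug, one solid and one hollow: lift the tin on the robot's left a few centimetres clear, feel its weight, stand it back upright on the board and let go, then lift the one on the right in the same way. Take the heavier one and finish holding it in the gripper, upright and still, about a hand's breadth (8 cm) above the middle of the round inspection pad, with the lighter one left standing free and upright on the board. Do not tip a tin over, and leave the other things on the bench where they are; the program ends while the tin is still held.

Things in the scene. Friction and masses are not known exactly. Their poses are not given: they have to be found in the camera images.
- tin_left: upright aluminium tin, 44 mm diameter, 64 mm tall, dark seam line near the top, on the board's left (+y) half. Origin: centre of underside, z up. Inside, unseen, a brass slug with 2 mm of play. All weighs 0.18 to 0.25 kg if the slug is hollow, 0.47 to 0.60 kg if solid; which tin is which varies. May be gripped firmly (30 to 60 N)
- tin_right: upright aluminium tin, 44 mm diameter, 64 mm tall, dark seam line near the top, on the board's right (-y) half. Origin: centre of underside, z up. Inside, unseen, a brass slug with 2 mm of play. All weighs 0.18 to 0.25 kg if the slug is hollow, 0.47 to 0.60 kg if solid; which tin is which varies. May be gripped firmly (30 to 60 N)
- board: fixed wooden sorting board, 180 mm (its x) by 360 mm (its y), 15 mm thick, lying flat on the bench; origin: centre of its underside on the bench; its y axis points to the left tin's end. The tins and the spool stand on its top, 15 mm above the bench
- pad: fixed round inspection pad, a steel disc with a cork top, 100 mm in diameter and 30 mm tall in all, to the left or the right of the board (on the other side is a fixed white bead bowl, 100 mm wide, 34 mm tall). Origin: centre of its underside on the bench, so its top is 30 mm above the origin
- spool: small wooden thread spool, 32 mm across, 30 mm tall, standing on the board between the tins; origin: centre of its underside; leave it alone
- pliers: pliers with orange handles lying on the bench beyond the board, 155 mm long, 56 mm wide, 12 mm high, jaws to its +x; origin near the rivet, at the underside; leave alone
- bead_jar: amber glass jar with steel cap, 52 mm across, 75 mm tall; origin: centre of its underside; leave alone
- squat_tin: a wider, flat aluminium tin, 74 mm across and 30 mm tall, not one of the two; origin: centre of its underside; leave alone
- carton: small white carton with a brown band, 70 x 100 x 45 mm; origin: centre of its underside; leave alone
- awl: screwdriver-shaped beading awl, 150 mm long and under 35 mm high, lying on the bench on the robot's side of the board; leave alone
Things that resemble listed ones, but are neither listed nor needed, are in the scene too. What is shaped like the tin_left but red is not meant.

How it is judged:
By the outcome, as a careful person would: the job done as asked, in the order asked, and still so for the second after the job is handed in, while the arm keeps its last pose, push and grip.
It also fails if it takes over 72 s, if anything falls off the work surface, if the arm or the gripper's body presses on something with over 40 N, if the wrist force passes 120 N, or if a joint passes its speed limit or range.

### The arm

A 6-joint arm with a two-finger parallel gripper is mounted at the origin on the work surface. World frame = base frame: x ahead of the robot, y to its left, z up, the work surface at z = 0. Lengths are in m, angles in degrees, forces in N, time in s.
With the tool pointing down it reaches from about 0.35 to 0.875 m from the base axis. Payload 15.5 kg.
Tool frame: the origin (TCP) lies midway between the tips of the shut fingers; the grasp point (between the pads) lies 19 mm behind it; z points along the fingers, y is the line along which they close (so a half turn about z gives the same grasp; the last joint's range is limited). The gripper opens to 85 mm and grips with 20 to 120 N. Pads are 22 mm wide; open, the fingers measure 114 mm over their backs; the gripper's body (76 mm by 85 mm) begins 54 mm behind the grasp point. The pads swing forward as they close: fully open they stand 13 mm farther back than shut.
Start: joints at [71.19, 28.281, 77.091, -0, 74.628, -5.472], TCP at [0.144, 0.608, 0.231] pointing down, gripper open.
Joint ranges: [-166.48, 166.48], [-47.26, 123.95], [12.59, 153.08], [-70.14, 250.14], [6.76, 159.57], [-176.63, 176.63]. Speed limits (degrees/s): [108.29, 108.29, 147.25, 172.46, 172.46, 172.46].

### API

Orientations are given as [roll, pitch, yaw] about the fixed x, y, z axes, in that order (R = Rz(yaw) Ry(pitch) Rx(roll)).
In Python, from workcell import r gives the robot as it stands.
- The arm moves only by the shell command python3 -m crank 'ROWS' [FORCE]. ROWS is JSON, a list of rows, each an object of numbers: "wx", "wy", "wz": the turn, a rotation vector about the tool's x, y, z in rad; "dx", "dy", "dz": the shift along the tool's x, y, z in m; "grip": the closure, from -1 (fully open) to 1 (shut), so that 0 is half open. A call has 1 to 12 rows; each row shifts and turns the commanded pose from where the row before left it, along the tool's axes as they then stand; what a row does not reach is not made up. A row lasts 1/10 s, in which the tool goes at most 50 mm and 8.59 degrees, less where a joint would pass 70% of its speed; a pose out of reach is approached as far as the arm can. A call is refused whole if a number of a shift passes 0.05 or a number of a turn 0.15, either way. A call with a gripper value outside its range is refused whole. The fingers move at their own pace and stop on an object; FORCE is the grip in N (left out, the last holds). Time passes only in rows, so rows that do not move let the fingers close. It gives the time, the measured TCP pose, the force, the opening and the grip force at its end, in the units of the state.
- r.get_obs(): the state, without advancing time (a new reading comes with each control period).
- r.read_camera(name): name is "scene" or "top" or "wrist"; returns a dict with "frame" (420x560x3 uint8, blue, green, red), "mtx" (3x3 intrinsics, pixels), "xyz" and "orientation" of the camera in the world; the wrist camera has in their place "tool_from_camera" (4x4, takes a point from camera to tool coordinates, whose origin is the TCP and whose axes are the flange's). Camera axes: x right, y up, looking along -z (the intrinsics and any distortion apply to the point x, -y, -z); pixel columns grow to the right and rows downward; lengths in m; the calibration is good to about 2 mm. A picture is of the moment at which its call begins: read the wrist's pose just before it. There is no depth.
- r.job_done(): hands the job in; it is judged then, once.
The state is a dict: "clock": time; "q": joint angles; "dq": joint speeds; "tau": joint torques, N m; "tcp_pos": TCP position; "orientation": TCP orientation; "ft_force": force on the tool from outside, world axes, zero at the start; "ft_torque": the same for the moment, N m; "grip_width": finger opening in m; "gripper_force": force on a finger pad.
Only numpy, scipy, OpenCV 4.12 (cv2) and the standard library are available. Lean on these libraries where they do the work, as an engineer would, in place of code of your own. Each camera call takes 0.05 s, during which the arm holds its last target. There are 200 camera calls.

## Working session

There is one attempt and no reset: what is moved stays moved. The work goes in short steps, Python scripts to look and compute and a shell command to move; the robot and the scene stay as the last step left them, time stands still between calls to the robot, and variables do not carry over. Pictures are saved under pics/ and viewed, at most 10 in all, crops included, and the job is handed in when it is done.

```bash
mkdir -p pics; ls; python3 - <<'E'
from workcell import r
import cv2,numpy as np
o=r.get_obs();print({k:np.round(v,3).tolist() for k,v in o.items()})
for n in("scene","top"):
    c=r.read_camera(n);cv2.imwrite(f"pics/{n}0.png",c["frame"]);print(n,c["mtx"],c["xyz"],c["orientation"],[k for k in c])
    np.savez(f"{n}0.npz",**{k:v for k,v in c.items()})
E
```

```text
pics
{'clock': 0.0, 'q': [71.191, 28.317, 77.128, 0.001, 74.628, -5.473], 'dq': [0.012, -0.084, 0.123, -0.124, -0.008, -0.03], 'tau': [-0.003, -88.215, -38.386, -0.0, 0.01, 0.0], 'tcp_pos': [0.144, 0.608, 0.231], 'orientation': [-179.928, -0.008, 166.664], 'ft_force': [0.032, -0.163, 0.477], 'ft_torque': [-0.025, -0.053, -0.011], 'gripper_force': 0.0, 'grip_width': 0.086}
scene [[391.37858934   0.         280.62281043]
 [  0.         391.37858934 210.69084929]
 [  0.           0.           1.        ]] [0.79272173 0.34088825 0.70467431] [ 31.92477498   0.51733634 148.26444308] ['frame', 'mtx', 'xyz', 'orientation']
top [[508.74660874   0.         277.25898441]
 [  0.         508.74660874 202.53817916]
 [  0.           0.           1.        ]] [ 0.42099334 -0.01370435  1.13910577] [  8.15863544   0.1358583  -88.60318195] ['frame', 'mtx', 'xyz', 'orientation']
```

View pics/top0.png

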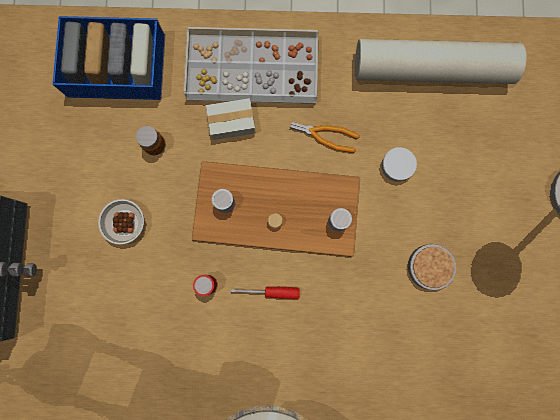

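View pics/scene0.png

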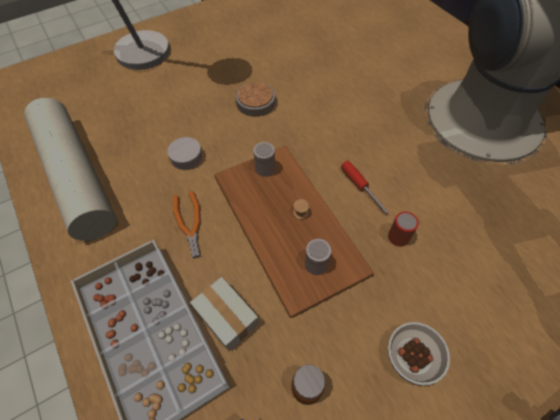

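Top view: the tins are the two grey-lidded uprights on the board, at (222,200) on the left and (340,219) on the right, with the spool at (275,221). The other candidates don't fit: the red can (205,285) is excluded by colour, the squat tin (399,164) is too wide, and the amber jar is at (150,140). The cork-topped disc at (433,267) is the pad, and the white bowl with beads is at (122,222). I'll measure these and check an enlarged crop.

```bash
cat > h.py <<'E'
import numpy as np,cv2
from scipy.spatial.transform import Rotation as R
def ray(c,u,v,z):
    K=c["mtx"];d=np.array([(u-K[0,2])/K[0,0],-(v-K[1,2])/K[1,1],-1])
    d=R.from_euler('xyz',c["orientation"],degrees=True).as_matrix()@d
    p=np.array(c["xyz"]);return p+d*(z-p[2])/d[2]
def proj(c,P):
    M=R.from_euler('xyz',c["orientation"],degrees=True).as_matrix();q=M.T@(np.array(P)-c["xyz"]);K=c["mtx"]
    return np.array([K[0,2]+K[0,0]*q[0]/-q[2],K[1,2]+K[1,1]*q[1]/q[2]])
E
python3 - <<'E'
from h import *
c=dict(np.load("top0.npz"));s=dict(np.load("scene0.npz"))
f=c["frame"];hsv=cv2.cvtColor(f,cv2.COLOR_BGR2HSV)
def blob(m,u,v,w,z,name):
    q=np.zeros(m.shape,np.uint8);q[v-w:v+w,u-w:u+w]=m[v-w:v+w,u-w:u+w]
    cs,_=cv2.findContours(q,cv2.RETR_EXTERNAL,cv2.CHAIN_APPROX_NONE);k=max(cs,key=cv2.contourArea)
    (x,y),rad=cv2.minEnclosingCircle(k);(ex,ey),ax,_=cv2.fitEllipse(k)
    P=ray(c,ex,ey,z);sc=c["mtx"][0,0]/(c["xyz"][2]-z)
    print(name,(round(ex,1),round(ey,1)),"diam mm",np.round(np.array(ax)/sc*1e3,1),"xyz",P.round(4),"scene px",proj(s,P).round(1));cv2.drawContours(vis,[k],-1,(0,255,0),1)
vis=f.copy()
lid=((hsv[...,1]<45)&(hsv[...,2]>120)).astype(np.uint8)*255
blob(lid,222,199,16,.079,"L");blob(lid,340,218,16,.079,"R")
# pad: everything unlike the bench -> cork colour + rim
cork=((hsv[...,1]<150)&(hsv[...,2]>150)).astype(np.uint8)*255
blob(cork,433,267,30,.03,"pad")
for n,p in (("board",[(201,162),(359,178),(353,256),(193,240)]),):
    Q=[ray(c,*x,.015)[:2] for x in p];print(n,np.round(Q,3).tolist(),np.linalg.norm(Q[0]-Q[1]),np.linalg.norm(Q[1]-Q[2]))
print("spool",ray(c,275,220,.045),"red",ray(c,205,284,.06))
cv2.imwrite("pics/crop1.png",cv2.resize(np.hstack([vis[150:300,180:380],vis[150:300,380:480]]),None,fx=2.6,fy=2.6,interpolation=cv2.INTER_CUBIC))
E
```

```text
L (222.0, 198.8) diam mm [41.3 42.1] xyz [0.5779 0.1092 0.079 ] scene px [318.1 248.7]
R (340.7, 218.3) diam mm [41.9 42.5] xyz [ 0.5428 -0.1412  0.079 ] scene px [263.7 149.2]
pad (432.1, 266.7) diam mm [149.3 153.6] xyz [ 0.448  -0.3453  0.03  ] scene px [255.9  93.7]
board [[0.67, 0.167], [0.642, -0.189], [0.467, -0.176], [0.494, 0.177]] 0.3578212520940029 0.17525743887641185
spool [ 0.53949678 -0.00333436  0.045     ] red [0.39956231 0.13979026 0.06      ]
```

View pics/crop1.png

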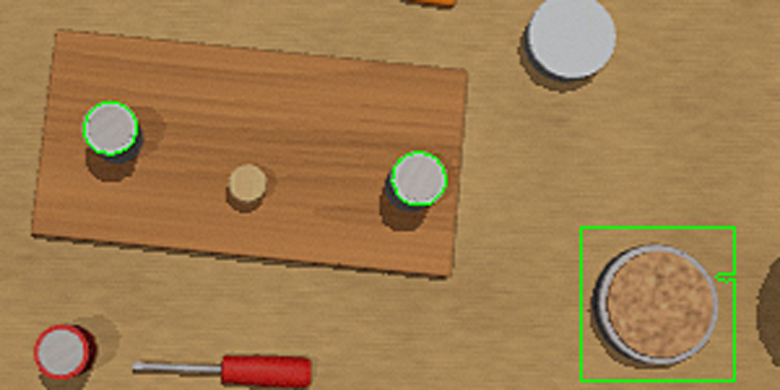

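The crop confirms both plain aluminium tins on the board. Lid diameters are about 42 mm against 44 mm, the board is 358 x 175 mm, and both lid centres reproject correctly into the scene view. The pad mask leaked, so I'll redo the pad from the cork outline, then work out the first move.

```bash
cat >> h.py <<'E'
def delta(o,t):
    d=R.from_euler('xyz',o["orientation"],degrees=True).inv().apply(np.array(t)-o["tcp_pos"]);return d.round(4)
E
python3 - <<'E'
from h import *
from workcell import r
c=dict(np.load("top0.npz"));s=dict(np.load("scene0.npz"))
def pad(c,u,v,w):
    lab=cv2.cvtColor(cv2.medianBlur(c["frame"],3),cv2.COLOR_BGR2LAB)[v-w:v+w,u-w:u+w]
    m=(lab[...,1]>141).astype(np.uint8)*255
    m=cv2.morphologyEx(cv2.morphologyEx(m,cv2.MORPH_CLOSE,np.ones((7,7))),cv2.MORPH_OPEN,np.ones((5,5)))
    k=max(cv2.findContours(m,0,1)[0],key=cv2.contourArea);(x,y),ax,_=cv2.fitEllipse(cv2.convexHull(k))
    P=ray(c,x+u-w,y+v-w,.03);print((x+u-w,y+v-w),ax,P.round(4))
pad(c,433,267,32);pad(s,256,97,25);print("manual",ray(c,434.2,266.7,.03))
o=r.get_obs();print(delta(o,[.578,.109,.15]))
E
```

```text
Traceback (most recent call last):
ValueError: max() iterable argument is empty
```

```bash
python3 - <<'E'
from h import *
from workcell import r
c=dict(np.load("top0.npz"));s=dict(np.load("scene0.npz"))
def pad(c,u,v,w):
    lab=cv2.cvtColor(cv2.medianBlur(c["frame"],5),cv2.COLOR_BGR2LAB)[v-w:v+w,u-w:u+w]
    _,m=cv2.threshold(lab[...,1],0,255,cv2.THRESH_OTSU);print("otsu",_)
    m=cv2.morphologyEx(cv2.morphologyEx(m,cv2.MORPH_CLOSE,np.ones((5,5))),cv2.MORPH_OPEN,np.ones((5,5)))
    k=max(cv2.findContours(m,0,1)[0],key=cv2.contourArea);(x,y),ax,_=cv2.fitEllipse(cv2.convexHull(k))
    P=ray(c,x+u-w,y+v-w,.03);print((x+u-w,y+v-w),ax,P.round(4))
pad(c,433,267,32);pad(s,256,97,25);print("manual",ray(c,434.2,266.7,.03))
o=r.get_obs();print(delta(o,[.578,.109,.15]))
E
```

```text
otsu 136.0
(431.8450222015381, 266.78512382507324) (39.95660400390625, 44.17174530029297) [ 0.4477 -0.3447  0.03  ]
otsu 135.0
(260.2312870025635, 98.92065811157227) (56.283321380615234, 77.90587615966797) [ 0.4483 -0.3235  0.03  ]
manual [ 0.44797007 -0.34977533  0.03      ]
[-0.5373 -0.3852  0.0811]
```

```bash
python3 -m crank '[{"dx":-0.015,"dy":-0.012,"dz":0.003,"grip":-1},{"dx":-0.034,"dy":-0.025,"dz":0.005},{"dx":-0.034,"dy":-0.025,"dz":0.005},{"dx":-0.034,"dy":-0.025,"dz":0.005},{"dx":-0.034,"dy":-0.025,"dz":0.005},{"dx":-0.034,"dy":-0.025,"dz":0.005},{"dx":-0.034,"dy":-0.025,"dz":0.005},{"dx":-0.034,"dy":-0.025,"dz":0.005},{"dx":-0.034,"dy":-0.025,"dz":0.005},{"dx":-0.034,"dy":-0.025,"dz":0.005},{"dx":-0.034,"dy":-0.025,"dz":0.005},{"dx":-0.034,"dy":-0.025,"dz":0.005}]' 45
python3 -m crank '[{"dx":-0.034,"dy":-0.025,"dz":0.005},{"dx":-0.034,"dy":-0.025,"dz":0.005},{"dx":-0.034,"dy":-0.025,"dz":0.004},{"dx":-0.034,"dy":-0.02,"dz":0.004},{"dx":-0.012,"dy":-0.004,"dz":0.004},{},{}]' 45
python3 - <<'E'
from h import *
from workcell import r
o=r.get_obs();print(o["tcp_pos"],o["orientation"],o["clock"],o["ft_force"],delta(o,[.578,.109,.15]),delta(o,[.578,.109,.03]))
c=r.read_camera("wrist");cv2.imwrite("pics/w1.png",c["frame"]);np.savez("w1.npz",**c);print(c["tool_from_camera"],c["mtx"])
T=np.array(c["tool_from_camera"]);Rt=R.from_euler('xyz',o["orientation"],degrees=True).as_matrix()
P=Rt.T@(np.array([.5779,.1092,.079])-o["tcp_pos"]);q=T[:3,:3].T@(P-T[:3,3]);K=c["mtx"];print("expect",K[0,2]+K[0,0]*q[0]/-q[2],K[1,2]+K[1,1]*q[1]/q[2])
E
```

```text
[0.14406374 0.60780886 0.2307353 ] [-1.79933526e+02 -6.24252851e-03  1.66664131e+02] 0.1 [ 0.41487499  0.26357052 -0.03255382] [-0.5373 -0.3852  0.0811] [-0.5373 -0.385   0.2011]
[[ 1.66080364e-04  9.54599869e-01  2.97891025e-01  7.57713144e-02]
 [ 9.99999858e-01 -7.50338603e-06 -5.33475652e-04 -5.76542155e-04]
 [-5.07020597e-04  2.97891071e-01 -9.54599734e-01 -1.42116991e-01]
 [ 0.00000000e+00  0.00000000e+00  0.00000000e+00  1.00000000e+00]] [[363.18874692   0.         278.48732357]
 [  0.         363.18874692 209.33399073]
 [  0.           0.           1.        ]]
expect -23.025344992091448 599.3253255115236schema error: expected keys wx, wy, wz, dx, dy, dz, grip
schema error: expected keys wx, wy, wz, dx, dy, dz, grip
```

View pics/w1.png

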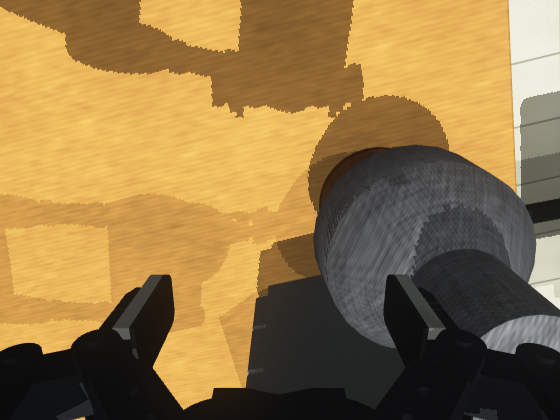

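The call was refused because every row needs all its keys, so the arm hasn't moved. The wrist view shows only bench and the robot's base. I'll resend complete rows.

```bash
python3 -m crank '[{"dx":-0.02,"dy":-0.015,"dz":0.005,"wx":0,"wy":0,"wz":0,"grip":-1},{"dx":-0.036,"dy":-0.026,"dz":0.005,"wx":0,"wy":0,"wz":0,"grip":-1},{"dx":-0.036,"dy":-0.026,"dz":0.005,"wx":0,"wy":0,"wz":0,"grip":-1},{"dx":-0.036,"dy":-0.026,"dz":0.005,"wx":0,"wy":0,"wz":0,"grip":-1},{"dx":-0.036,"dy":-0.026,"dz":0.005,"wx":0,"wy":0,"wz":0,"grip":-1},{"dx":-0.036,"dy":-0.026,"dz":0.005,"wx":0,"wy":0,"wz":0,"grip":-1},{"dx":-0.036,"dy":-0.026,"dz":0.005,"wx":0,"wy":0,"wz":0,"grip":-1},{"dx":-0.036,"dy":-0.026,"dz":0.005,"wx":0,"wy":0,"wz":0,"grip":-1},{"dx":-0.036,"dy":-0.026,"dz":0.005,"wx":0,"wy":0,"wz":0,"grip":-1},{"dx":-0.036,"dy":-0.026,"dz":0.005,"wx":0,"wy":0,"wz":0,"grip":-1},{"dx":-0.036,"dy":-0.026,"dz":0.005,"wx":0,"wy":0,"wz":0,"grip":-1},{"dx":-0.036,"dy":-0.026,"dz":0.005,"wx":0,"wy":0,"wz":0,"grip":-1}]' 45 &&
python3 -m crank '[{"dx":-0.036,"dy":-0.026,"dz":0.005,"wx":0,"wy":0,"wz":0,"grip":-1},{"dx":-0.036,"dy":-0.026,"dz":0.005,"wx":0,"wy":0,"wz":0,"grip":-1},{"dx":-0.036,"dy":-0.026,"dz":0.005,"wx":0,"wy":0,"wz":0,"grip":-1},{"dx":-0.013,"dy":-0.006,"dz":0.005,"wx":0,"wy":0,"wz":0,"grip":-1},{"dx":0,"dy":0,"dz":0,"wx":0,"wy":0,"wz":0,"grip":-1},{"dx":0,"dy":0,"dz":0,"wx":0,"wy":0,"wz":0,"grip":-1}]' 45
cat > look.py <<'E'
import sys
from h import *
from workcell import r
def look(name,X,tgt):
    o=r.get_obs();print(o["tcp_pos"],o["orientation"],o["clock"],"ft",o["ft_force"],"delta",delta(o,tgt))
    c=r.read_camera("wrist");T=np.array(c["tool_from_camera"]);Rt=R.from_euler('xyz',o["orientation"],degrees=True).as_matrix()
    M=Rt@T[:3,:3];c["xyz"]=Rt@T[:3,3]+o["tcp_pos"];c["orientation"]=R.from_matrix(M).as_euler('xyz',degrees=True)
    cv2.imwrite(f"pics/{name}.png",c["frame"]);np.savez(name+".npz",**c);print("expect px",proj(c,X))
if __name__=="__main__": look(sys.argv[1],eval(sys.argv[2]),eval(sys.argv[3]))
E
python3 look.py w2 '[.5779,.1092,.079]' '[.578,.109,.15]'
```

```text
clock: 1.35
tcp_pos: [0.4805, 0.2177, 0.1711]
orientation: [180.0, -0.0, 166.7]
ft_force: [0.9, 1.4, 0.2]
grip_width: 0.0856
gripper_force: 0.0
clock: 1.95
tcp_pos: [0.5771, 0.1102, 0.151]
orientation: [-180.0, -0.1, 166.7]
ft_force: [-0.8, 0.8, -0.8]
grip_width: 0.0851
gripper_force: 0.0
[0.57706189 0.11018083 0.15097365] [-1.79994398e+02 -6.99024336e-02  1.66651168e+02] 1.95 ft [-0.76444745  0.76774797 -0.78344206] delta [-0.0012 -0.0009  0.001 ]
expect px [278.01097852 224.72818262]
```

View pics/w2.png

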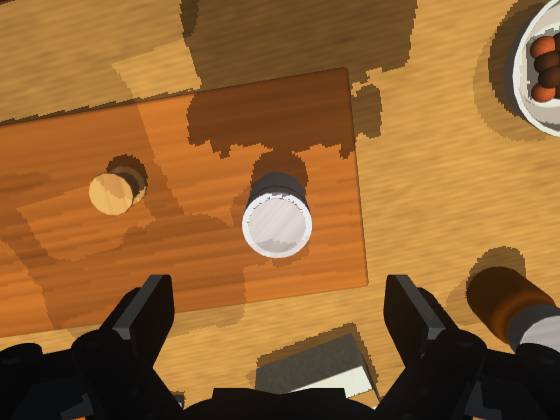

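The wrist view shows the left tin's lid centred at about (277,225), against a predicted (278,225), so the position is good to about 1 mm. The fingers straddle it and are clear of the jar at (510,300). I'll descend, grip, and take a baseline.

```bash
python3 -m crank '[{"dx":-0.001,"dy":-0.001,"dz":0.01,"wx":0,"wy":0,"wz":0,"grip":-1},{"dx":0,"dy":0,"dz":0.02,"wx":0,"wy":0,"wz":0,"grip":-1},{"dx":0,"dy":0,"dz":0.02,"wx":0,"wy":0,"wz":0,"grip":-1},{"dx":0,"dy":0,"dz":0.02,"wx":0,"wy":0,"wz":0,"grip":-1},{"dx":0,"dy":0,"dz":0.02,"wx":0,"wy":0,"wz":0,"grip":-1},{"dx":0,"dy":0,"dz":0.02,"wx":0,"wy":0,"wz":0,"grip":-1},{"dx":0,"dy":0,"dz":0.01,"wx":0,"wy":0,"wz":0,"grip":-1},{"dx":0,"dy":0,"dz":0,"wx":0,"wy":0,"wz":0,"grip":-1},{"dx":0,"dy":0,"dz":0,"wx":0,"wy":0,"wz":0,"grip":-1},{"dx":0,"dy":0,"dz":0,"wx":0,"wy":0,"wz":0,"grip":-1}]' 45
python3 -m crank '[{"dx":0,"dy":0,"dz":0,"wx":0,"wy":0,"wz":0,"grip":-0.4},{"dx":0,"dy":0,"dz":0,"wx":0,"wy":0,"wz":0,"grip":-0.2},{"dx":0,"dy":0,"dz":0,"wx":0,"wy":0,"wz":0,"grip":-0.1},{"dx":0,"dy":0,"dz":0,"wx":0,"wy":0,"wz":0,"grip":0},{"dx":0,"dy":0,"dz":0,"wx":0,"wy":0,"wz":0,"grip":0.3},{"dx":0,"dy":0,"dz":0,"wx":0,"wy":0,"wz":0,"grip":1},{"dx":0,"dy":0,"dz":0,"wx":0,"wy":0,"wz":0,"grip":1},{"dx":0,"dy":0,"dz":0,"wx":0,"wy":0,"wz":0,"grip":1},{"dx":0,"dy":0,"dz":0,"wx":0,"wy":0,"wz":0,"grip":1},{"dx":0,"dy":0,"dz":0,"wx":0,"wy":0,"wz":0,"grip":1}]' 45
```

```text
clock: 3.0
tcp_pos: [0.5791, 0.1087, 0.0322]
orientation: [180.0, 0.1, 166.7]
ft_force: [-0.0, 0.9, -0.5]
grip_width: 0.0852
gripper_force: 0.0
clock: 4.0
tcp_pos: [0.5788, 0.1085, 0.0318]
orientation: [180.0, 0.0, 166.7]
ft_force: [-2.1, 0.7, 8.7]
grip_width: 0.0436
gripper_force: 44.8
```

```bash
python3 -m crank '[{"dx":0,"dy":0,"dz":-0.003,"wx":0,"wy":0,"wz":0,"grip":1},{"dx":0,"dy":0,"dz":-0.006,"wx":0,"wy":0,"wz":0,"grip":1},{"dx":0,"dy":0,"dz":-0.01,"wx":0,"wy":0,"wz":0,"grip":1},{"dx":0,"dy":0,"dz":-0.01,"wx":0,"wy":0,"wz":0,"grip":1},{"dx":0,"dy":0,"dz":-0.01,"wx":0,"wy":0,"wz":0,"grip":1},{"dx":0,"dy":0,"dz":-0.006,"wx":0,"wy":0,"wz":0,"grip":1},{"dx":0,"dy":0,"dz":-0.005,"wx":0,"wy":0,"wz":0,"grip":1},{"dx":0,"dy":0,"dz":0,"wx":0,"wy":0,"wz":0,"grip":1},{"dx":0,"dy":0,"dz":0,"wx":0,"wy":0,"wz":0,"grip":1},{"dx":0,"dy":0,"dz":0,"wx":0,"wy":0,"wz":0,"grip":1},{"dx":0,"dy":0,"dz":0,"wx":0,"wy":0,"wz":0,"grip":1},{"dx":0,"dy":0,"dz":0,"wx":0,"wy":0,"wz":0,"grip":1}]' 45
cat > feel.py <<'E'
from h import *
from workcell import r
z=[];t=[]
for i in range(12):
    r.read_camera("scene");o=r.get_obs();z.append(o["ft_force"][2]);t.append(o["tau"][1:3])
print(np.mean(z),np.std(z),np.mean(t,0),o["clock"],o["tcp_pos"],o["orientation"],o["grip_width"])
E
python3 feel.py
```

```text
clock: 5.2
tcp_pos: [0.5785, 0.1084, 0.081]
orientation: [-180.0, -0.0, 166.7]
ft_force: [-1.0, -0.3, -3.3]
grip_width: 0.0439
gripper_force: 46.0
-2.116021659001259 0.5907621690005509 [-89.39984918 -27.3556149 ] 5.8 [0.57863607 0.10842725 0.08130325] [-1.79998522e+02  2.87855088e-03  1.66662445e+02] 0.04387353523102402
```

About -2.1 N, so 0.216 kg: the left tin is hollow. I'll set it down at the same height and release.

```bash
python3 -m crank '[{"dx":0,"dy":0,"dz":0.004,"wx":0,"wy":0,"wz":0,"grip":1},{"dx":0,"dy":0,"dz":0.009,"wx":0,"wy":0,"wz":0,"grip":1},{"dx":0,"dy":0,"dz":0.011,"wx":0,"wy":0,"wz":0,"grip":1},{"dx":0,"dy":0,"dz":0.011,"wx":0,"wy":0,"wz":0,"grip":1},{"dx":0,"dy":0,"dz":0.006,"wx":0,"wy":0,"wz":0,"grip":1},{"dx":0,"dy":0,"dz":0.003,"wx":0,"wy":0,"wz":0,"grip":1},{"dx":0,"dy":0,"dz":0.002,"wx":0,"wy":0,"wz":0,"grip":1},{"dx":0,"dy":0,"dz":0.002,"wx":0,"wy":0,"wz":0,"grip":1},{"dx":0,"dy":0,"dz":0.001,"wx":0,"wy":0,"wz":0,"grip":1},{"dx":0,"dy":0,"dz":0.0005,"wx":0,"wy":0,"wz":0,"grip":1},{"dx":0,"dy":0,"dz":0,"wx":0,"wy":0,"wz":0,"grip":1},{"dx":0,"dy":0,"dz":0,"wx":0,"wy":0,"wz":0,"grip":1}]' 45
```

```text
clock: 7.0
tcp_pos: [0.5787, 0.1085, 0.032]
orientation: [180.0, 0.0, 166.7]
ft_force: [-0.2, 0.2, -2.3]
grip_width: 0.0436
gripper_force: 46.1
```

Still hanging. I'll lower in half-millimetre steps until contact.

```bash
python3 -m crank '[{"dx":0,"dy":0,"dz":0.0005,"wx":0,"wy":0,"wz":0,"grip":1},{"dx":0,"dy":0,"dz":0.0005,"wx":0,"wy":0,"wz":0,"grip":1},{"dx":0,"dy":0,"dz":0,"wx":0,"wy":0,"wz":0,"grip":1}]' 45
```

```text
clock: 7.3
tcp_pos: [0.5788, 0.1084, 0.0318]
orientation: [180.0, 0.0, 166.7]
ft_force: [-5.7, -1.0, 15.9]
grip_width: 0.0436
gripper_force: 47.5
```

```bash
python3 -m crank '[{"dx":0,"dy":0,"dz":-0.0003,"wx":0,"wy":0,"wz":0,"grip":1},{"dx":0,"dy":0,"dz":0,"wx":0,"wy":0,"wz":0,"grip":0.0},{"dx":0,"dy":0,"dz":0,"wx":0,"wy":0,"wz":0,"grip":-0.1},{"dx":0,"dy":0,"dz":0,"wx":0,"wy":0,"wz":0,"grip":-0.2},{"dx":0,"dy":0,"dz":0,"wx":0,"wy":0,"wz":0,"grip":-0.4},{"dx":0,"dy":0,"dz":0,"wx":0,"wy":0,"wz":0,"grip":-1},{"dx":0,"dy":0,"dz":0,"wx":0,"wy":0,"wz":0,"grip":-1},{"dx":0,"dy":0,"dz":0,"wx":0,"wy":0,"wz":0,"grip":-1},{"dx":0,"dy":0,"dz":0,"wx":0,"wy":0,"wz":0,"grip":-1}]' 45
python3 -m crank '[{"dx":0,"dy":0,"dz":-0.01,"wx":0,"wy":0,"wz":0,"grip":-1},{"dx":0,"dy":0,"dz":-0.02,"wx":0,"wy":0,"wz":0,"grip":-1},{"dx":0,"dy":0,"dz":-0.03,"wx":0,"wy":0,"wz":0,"grip":-1},{"dx":0,"dy":0,"dz":-0.03,"wx":0,"wy":0,"wz":0,"grip":-1},{"dx":0,"dy":0,"dz":-0.03,"wx":0,"wy":0,"wz":0,"grip":-1},{"dx":0,"dy":0,"dz":0,"wx":0,"wy":0,"wz":0,"grip":-1},{"dx":0,"dy":0,"dz":0,"wx":0,"wy":0,"wz":0,"grip":-1}]' 45
python3 look.py w3 '[.5788,.1085,.079]' '[.5430,-.1412,.15]'
```

```text
clock: 8.2
tcp_pos: [0.5786, 0.1084, 0.031]
orientation: [-180.0, -0.0, 166.7]
ft_force: [-0.2, 0.6, -0.5]
grip_width: 0.0853
gripper_force: 0.0
clock: 8.9
tcp_pos: [0.5789, 0.1085, 0.1521]
orientation: [180.0, 0.1, 166.7]
ft_force: [-0.0, 0.0, -0.1]
grip_width: 0.0854
gripper_force: 0.0
[0.57890705 0.10845661 0.15211513] [1.79969707e+02 9.50754300e-02 1.66661891e+02] 8.9 ft [-0.02205404  0.04269502 -0.09111776] delta [-0.0227 -0.2512  0.002 ]
expect px [279.17983975 222.06647906]
```

View pics/w3.png

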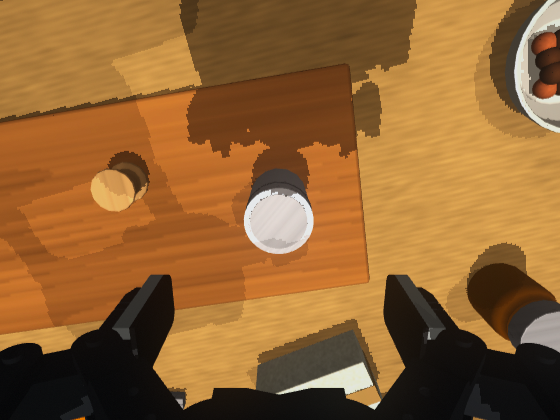

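The left tin stands upright, lid at (279,221) as predicted, and nothing else has moved. Now to the right tin, at tool height 0.15 (finger tips well above the spool).

```bash
python3 -m crank '[{"dx":-0.002,"dy":-0.015,"dz":0,"wx":0,"wy":0,"wz":0,"grip":-1},{"dx":-0.003,"dy":-0.03,"dz":0,"wx":0,"wy":0,"wz":0,"grip":-1},{"dx":-0.003,"dy":-0.036,"dz":0,"wx":0,"wy":0,"wz":0,"grip":-1},{"dx":-0.003,"dy":-0.04,"dz":0,"wx":0,"wy":0,"wz":0,"grip":-1},{"dx":-0.003,"dy":-0.04,"dz":0,"wx":0,"wy":0,"wz":0,"grip":-1},{"dx":-0.003,"dy":-0.04,"dz":0,"wx":0,"wy":0,"wz":0,"grip":-1},{"dx":-0.003,"dy":-0.03,"dz":0,"wx":0,"wy":0,"wz":0,"grip":-1},{"dx":-0.003,"dy":-0.02,"dz":0.001,"wx":0,"wy":0,"wz":0,"grip":-1},{"dx":0,"dy":0,"dz":0.001,"wx":0,"wy":0,"wz":0,"grip":-1},{"dx":0,"dy":0,"dz":0,"wx":0,"wy":0,"wz":0,"grip":-1}]' 45
python3 look.py w4 '[.5428,-.1412,.079]' '[.5430,-.1412,.03]'
python3 - <<'E'
from h import *
c=dict(np.load("w4.npz"));hsv=cv2.cvtColor(c["frame"],cv2.COLOR_BGR2HSV)
m=((hsv[...,1]<45)&(hsv[...,2]>120)).astype(np.uint8)*255;m[:150]=0;m[290:]=0;m[:,:200]=0;m[:,360:]=0
k=max(cv2.findContours(m,0,1)[0],key=cv2.contourArea);e=cv2.fitEllipse(k);print(e,ray(c,*e[0],.079))
E
```

```text
clock: 9.95
tcp_pos: [0.5422, -0.1416, 0.1482]
orientation: [180.0, -0.1, 166.6]
ft_force: [-0.3, 1.3, 0.7]
grip_width: 0.0852
gripper_force: 0.0
[ 0.54224643 -0.14159001  0.14822038] [ 1.79984082e+02 -1.00322594e-01  1.66584912e+02] 9.95 ft [-0.33280213  1.34270158  0.66191703] delta [-0.0008  0.0005  0.1182]
expect px [280.01705376 225.37925679]
((277.9735412597656, 225.7903594970703), (65.2913818359375, 69.79916381835938), 91.07976531982422) [ 0.54276927 -0.14249125  0.079     ]
```

The wrist camera puts the right tin at (0.543, -0.142), within about 1 mm of the tool. Descending and gripping.

```bash
python3 -m crank '[{"dx":-0.0005,"dy":0,"dz":0.01,"wx":0,"wy":0,"wz":0,"grip":-1},{"dx":0,"dy":0,"dz":0.02,"wx":0,"wy":0,"wz":0,"grip":-1},{"dx":0,"dy":0,"dz":0.02,"wx":0,"wy":0,"wz":0,"grip":-1},{"dx":0,"dy":0,"dz":0.02,"wx":0,"wy":0,"wz":0,"grip":-1},{"dx":0,"dy":0,"dz":0.02,"wx":0,"wy":0,"wz":0,"grip":-1},{"dx":0,"dy":0,"dz":0.018,"wx":0,"wy":0,"wz":0,"grip":-1},{"dx":0,"dy":0,"dz":0.01,"wx":0,"wy":0,"wz":0,"grip":-1},{"dx":0,"dy":0,"dz":0,"wx":0,"wy":0,"wz":0,"grip":-1},{"dx":0,"dy":0,"dz":0,"wx":0,"wy":0,"wz":0,"grip":-1}]' 45
python3 -m crank '[{"dx":0,"dy":0,"dz":0,"wx":0,"wy":0,"wz":0,"grip":-0.4},{"dx":0,"dy":0,"dz":0,"wx":0,"wy":0,"wz":0,"grip":-0.2},{"dx":0,"dy":0,"dz":0,"wx":0,"wy":0,"wz":0,"grip":-0.1},{"dx":0,"dy":0,"dz":0,"wx":0,"wy":0,"wz":0,"grip":0},{"dx":0,"dy":0,"dz":0,"wx":0,"wy":0,"wz":0,"grip":0.3},{"dx":0,"dy":0,"dz":0,"wx":0,"wy":0,"wz":0,"grip":1},{"dx":0,"dy":0,"dz":0,"wx":0,"wy":0,"wz":0,"grip":1},{"dx":0,"dy":0,"dz":0,"wx":0,"wy":0,"wz":0,"grip":1},{"dx":0,"dy":0,"dz":0,"wx":0,"wy":0,"wz":0,"grip":1},{"dx":0,"dy":0,"dz":0,"wx":0,"wy":0,"wz":0,"grip":1}]' 50
python3 -m crank '[{"dx":0,"dy":0,"dz":-0.003,"wx":0,"wy":0,"wz":0,"grip":1},{"dx":0,"dy":0,"dz":-0.006,"wx":0,"wy":0,"wz":0,"grip":1},{"dx":0,"dy":0,"dz":-0.01,"wx":0,"wy":0,"wz":0,"grip":1},{"dx":0,"dy":0,"dz":-0.01,"wx":0,"wy":0,"wz":0,"grip":1},{"dx":0,"dy":0,"dz":-0.01,"wx":0,"wy":0,"wz":0,"grip":1},{"dx":0,"dy":0,"dz":-0.006,"wx":0,"wy":0,"wz":0,"grip":1},{"dx":0,"dy":0,"dz":-0.005,"wx":0,"wy":0,"wz":0,"grip":1},{"dx":0,"dy":0,"dz":0,"wx":0,"wy":0,"wz":0,"grip":1},{"dx":0,"dy":0,"dz":0,"wx":0,"wy":0,"wz":0,"grip":1},{"dx":0,"dy":0,"dz":0,"wx":0,"wy":0,"wz":0,"grip":1},{"dx":0,"dy":0,"dz":0,"wx":0,"wy":0,"wz":0,"grip":1},{"dx":0,"dy":0,"dz":0,"wx":0,"wy":0,"wz":0,"grip":1}]' 50
python3 feel.py
```

```text
clock: 10.9
tcp_pos: [0.5437, -0.141, 0.0313]
orientation: [-180.0, -0.0, 166.7]
ft_force: [-0.3, -0.6, -0.8]
grip_width: 0.085
gripper_force: 0.0
clock: 11.9
tcp_pos: [0.5439, -0.1415, 0.0318]
orientation: [-180.0, 0.1, 166.7]
ft_force: [-2.5, -1.3, 10.3]
grip_width: 0.0426
gripper_force: 49.5
clock: 13.1
tcp_pos: [0.5435, -0.1412, 0.0808]
orientation: [180.0, -0.0, 166.7]
ft_force: [0.4, 0.4, -4.8]
grip_width: 0.0428
gripper_force: 51.5
-5.025812139270789 0.46916812942366093 [-87.04045534 -26.42184138] 13.7 [ 0.54358309 -0.14121987  0.08109829] [-1.79999302e+02  2.04385393e-03  1.66661135e+02] 0.04287401382122996
```

About -5.03 N, so 0.51 kg: the right tin is solid and heavier. "In the same way" includes standing it back and letting go, and there's plenty of time, so I'll set it down, release, and grip it again.

```bash
python3 -m crank '[{"dx":0,"dy":0,"dz":0.004,"wx":0,"wy":0,"wz":0,"grip":1},{"dx":0,"dy":0,"dz":0.009,"wx":0,"wy":0,"wz":0,"grip":1},{"dx":0,"dy":0,"dz":0.011,"wx":0,"wy":0,"wz":0,"grip":1},{"dx":0,"dy":0,"dz":0.011,"wx":0,"wy":0,"wz":0,"grip":1},{"dx":0,"dy":0,"dz":0.006,"wx":0,"wy":0,"wz":0,"grip":1},{"dx":0,"dy":0,"dz":0.003,"wx":0,"wy":0,"wz":0,"grip":1},{"dx":0,"dy":0,"dz":0.002,"wx":0,"wy":0,"wz":0,"grip":1},{"dx":0,"dy":0,"dz":0.002,"wx":0,"wy":0,"wz":0,"grip":1},{"dx":0,"dy":0,"dz":0.001,"wx":0,"wy":0,"wz":0,"grip":1},{"dx":0,"dy":0,"dz":0.0005,"wx":0,"wy":0,"wz":0,"grip":1},{"dx":0,"dy":0,"dz":0.0005,"wx":0,"wy":0,"wz":0,"grip":1},{"dx":0,"dy":0,"dz":0,"wx":0,"wy":0,"wz":0,"grip":1}]' 50
```

```text
clock: 14.9
tcp_pos: [0.5437, -0.1413, 0.0318]
orientation: [-180.0, 0.0, 166.7]
ft_force: [-3.1, 0.9, 6.9]
grip_width: 0.0426
gripper_force: 52.7
```

Contact at +6.9 N. Releasing, then a pause, then gripping again.

```bash
python3 -m crank '[{"dx":0,"dy":0,"dz":0,"wx":0,"wy":0,"wz":0,"grip":0.0},{"dx":0,"dy":0,"dz":0,"wx":0,"wy":0,"wz":0,"grip":-0.1},{"dx":0,"dy":0,"dz":0,"wx":0,"wy":0,"wz":0,"grip":-0.2},{"dx":0,"dy":0,"dz":0,"wx":0,"wy":0,"wz":0,"grip":-0.4},{"dx":0,"dy":0,"dz":0,"wx":0,"wy":0,"wz":0,"grip":-1},{"dx":0,"dy":0,"dz":0,"wx":0,"wy":0,"wz":0,"grip":-1},{"dx":0,"dy":0,"dz":0,"wx":0,"wy":0,"wz":0,"grip":-1},{"dx":0,"dy":0,"dz":0,"wx":0,"wy":0,"wz":0,"grip":-1},{"dx":0,"dy":0,"dz":0,"wx":0,"wy":0,"wz":0,"grip":-1},{"dx":0,"dy":0,"dz":0,"wx":0,"wy":0,"wz":0,"grip":-1}]' 50
python3 -m crank '[{"dx":0,"dy":0,"dz":0,"wx":0,"wy":0,"wz":0,"grip":-0.4},{"dx":0,"dy":0,"dz":0,"wx":0,"wy":0,"wz":0,"grip":-0.2},{"dx":0,"dy":0,"dz":0,"wx":0,"wy":0,"wz":0,"grip":-0.1},{"dx":0,"dy":0,"dz":0,"wx":0,"wy":0,"wz":0,"grip":0},{"dx":0,"dy":0,"dz":0,"wx":0,"wy":0,"wz":0,"grip":0.3},{"dx":0,"dy":0,"dz":0,"wx":0,"wy":0,"wz":0,"grip":1},{"dx":0,"dy":0,"dz":0,"wx":0,"wy":0,"wz":0,"grip":1},{"dx":0,"dy":0,"dz":0,"wx":0,"wy":0,"wz":0,"grip":1},{"dx":0,"dy":0,"dz":0,"wx":0,"wy":0,"wz":0,"grip":1},{"dx":0,"dy":0,"dz":0,"wx":0,"wy":0,"wz":0,"grip":1}]' 50
python3 -m crank '[{"dx":0,"dy":0,"dz":-0.003,"wx":0,"wy":0,"wz":0,"grip":1},{"dx":0,"dy":0,"dz":-0.006,"wx":0,"wy":0,"wz":0,"grip":1},{"dx":0,"dy":0,"dz":-0.01,"wx":0,"wy":0,"wz":0,"grip":1},{"dx":0,"dy":0,"dz":-0.015,"wx":0,"wy":0,"wz":0,"grip":1},{"dx":0,"dy":0,"dz":-0.02,"wx":0,"wy":0,"wz":0,"grip":1},{"dx":0,"dy":0,"dz":-0.02,"wx":0,"wy":0,"wz":0,"grip":1},{"dx":0,"dy":0,"dz":-0.015,"wx":0,"wy":0,"wz":0,"grip":1},{"dx":0,"dy":0,"dz":-0.006,"wx":0,"wy":0,"wz":0,"grip":1},{"dx":0,"dy":0,"dz":0,"wx":0,"wy":0,"wz":0,"grip":1},{"dx":0,"dy":0,"dz":0,"wx":0,"wy":0,"wz":0,"grip":1}]' 50
python3 - <<'E'
from h import *
from workcell import r
o=r.get_obs();print(delta(o,[.448,-.348,.127]))
E
```

```text
clock: 15.9
tcp_pos: [0.5436, -0.1412, 0.0311]
orientation: [-180.0, -0.0, 166.7]
ft_force: [0.5, 0.2, -0.2]
grip_width: 0.0856
gripper_force: 0.0
clock: 16.9
tcp_pos: [0.5436, -0.1412, 0.0313]
orientation: [-180.0, 0.0, 166.7]
ft_force: [-0.9, 0.4, 5.3]
grip_width: 0.0424
gripper_force: 50.0
clock: 17.9
tcp_pos: [0.5432, -0.1411, 0.1257]
orientation: [180.0, -0.0, 166.7]
ft_force: [0.6, -0.5, -5.1]
grip_width: 0.0427
gripper_force: 51.6
[ 0.045  -0.2233 -0.0013]
```

```bash
python3 -m crank '[{"dx":0.002,"dy":-0.008,"dz":0,"wx":0,"wy":0,"wz":0,"grip":1},{"dx":0.003,"dy":-0.016,"dz":0,"wx":0,"wy":0,"wz":0,"grip":1},{"dx":0.005,"dy":-0.025,"dz":0,"wx":0,"wy":0,"wz":0,"grip":1},{"dx":0.005,"dy":-0.03,"dz":0,"wx":0,"wy":0,"wz":0,"grip":1},{"dx":0.006,"dy":-0.03,"dz":0,"wx":0,"wy":0,"wz":0,"grip":1},{"dx":0.006,"dy":-0.03,"dz":0,"wx":0,"wy":0,"wz":0,"grip":1},{"dx":0.006,"dy":-0.03,"dz":0,"wx":0,"wy":0,"wz":0,"grip":1},{"dx":0.005,"dy":-0.025,"dz":0,"wx":0,"wy":0,"wz":0,"grip":1},{"dx":0.004,"dy":-0.018,"dz":0,"wx":0,"wy":0,"wz":0,"grip":1},{"dx":0.003,"dy":-0.011,"dz":0,"wx":0,"wy":0,"wz":0,"grip":1},{"dx":0,"dy":0,"dz":0,"wx":0,"wy":0,"wz":0,"grip":1},{"dx":0,"dy":0,"dz":0,"wx":0,"wy":0,"wz":0,"grip":1}]' 50
python3 look.py w5 '[.448,-.348,.03]' '[.448,-.348,.1265]'
python3 - <<'E'
from workcell import r
import cv2,numpy as np
s=r.read_camera("scene");np.savez("scene1.npz",**s)
w=cv2.imread("pics/w5.png")
cv2.imwrite("pics/f1.png",np.hstack([cv2.resize(w[:,:],(400,300)),cv2.resize(s["frame"],(400,300))]))
E
```

```text
clock: 19.1
tcp_pos: [0.448, -0.3477, 0.1258]
orientation: [180.0, -0.0, 166.6]
ft_force: [0.0, 0.4, -4.6]
grip_width: 0.0428
gripper_force: 52.5
[ 0.44798055 -0.34766397  0.12581328] [ 1.79970969e+02 -3.20239693e-02  1.66629567e+02] 19.1 ft [ 0.04568528  0.44079091 -4.61104008] delta [-0.0001 -0.0003 -0.0007]
expect px [278.5934675  211.65598896]
```

View pics/f1.png

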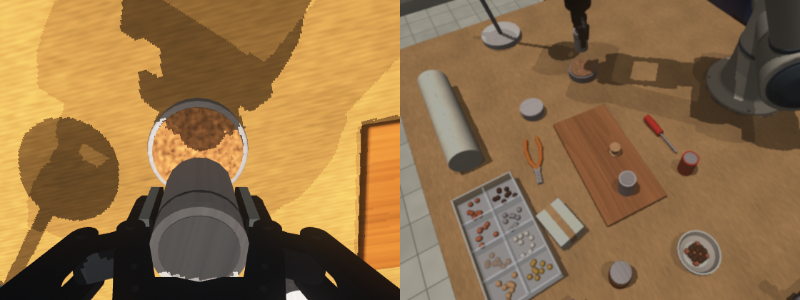

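Left pane (wrist): the tin is held upright over the cork pad, whose edges span x≈208..346, so its centre is at about 277 px against a predicted 278.6. Right pane: the light tin is standing on the board and everything else is undisturbed. I'll check the fore-aft centring in an enlarged crop.

```bash
python3 - <<'E'
from h import *
c=dict(np.load("w5.npz"));f=c["frame"].copy()
t=np.linspace(0,2*np.pi,120)
def circ(img,z,col): 
    p=np.array([(proj(c,[.448+.05*np.cos(a),-.348+.05*np.sin(a),z])-[190,120])*4 for a in t]);cv2.polylines(img,[p.astype(int)],True,col,1)
g=cv2.resize(f[120:270,190:370],None,fx=4,fy=4,interpolation=cv2.INTER_CUBIC)
circ(g,.03,(0,255,0));circ(g,0,(255,0,0));cv2.imwrite("pics/f2.png",g)
E
```

```text
(no output)
```

View pics/f2.png

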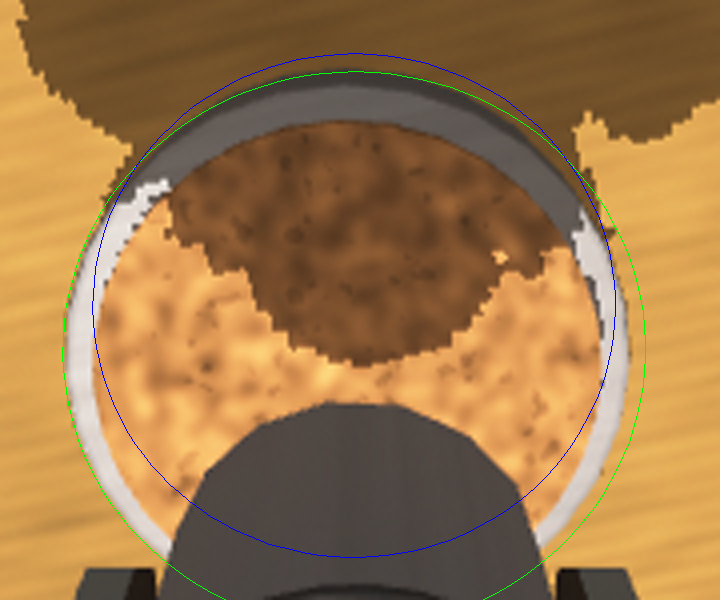

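The pad's rim is centred at about (347,352) in the crop against a predicted (354,350), so the tin is within 1–2 mm of the middle. Its underside is about 79.5 mm above the cork. Handing in.

```bash
python3 -c "
from workcell import r
o=r.get_obs();print(o['dq'],o['gripper_force'],o['clock']);print(r.job_done())"
```

```text
[ 0.2844422  -0.09547723  0.06126681 -0.01200753 -0.02984549 -0.02980464] 52.50515794381499 19.2
the job is handed in; nothing more can be done
None
```

The right tin is the heavier one (about 0.51 kg against 0.22 kg) and is held upright and still about 8 cm above the middle of the pad; the left tin stands free and upright on the board, and I handed the job in at 19.2 s.

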